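# Free the stuck clamp knob and fit the mounting post

## Robot

A 6-joint arm with a two-finger parallel gripper is mounted at the origin on the work surface. World frame = base frame: x ahead of the robot, y to its left, z up, the work surface at z = 0. Lengths are in m, angles in degrees, forces in N, time in s.
With the tool pointing down it reaches from about 0.4 to 0.825 m from the base axis. Payload 7 kg.
Tool frame: the origin (TCP) lies on the mounting face of the last link; the fingertips stand 178 mm ahead of it and the grasp point (between the pads) lies 159 mm ahead of it; z points along the fingers, y is the direction in which the jaws open and shut (so a half turn about z gives the same grasp; the last joint's range is limited). The gripper opens to 88 mm and grips with 3 to 60 N. Pads are 19 mm wide; open, the fingers measure 130 mm over their backs; the gripper's body (78 mm by 193 mm) begins 47 mm behind the grasp point.
Start: joints at [-52.133, 20.546, 0.682, 0, -70.136, -16.507], TCP at [0.246, -0.629, 0.405] pointing down, gripper open.
Joint ranges: [-176.03, 176.03], [-82.01, 121.73], [-58.28, 71.71], [-173.87, 95.51], [-174.79, -0.11], [-173.66, 173.66]. Speed limits (degrees/s): [136.94, 136.94, 172.46, 180, 180, 180].

## Interface

Orientations are given as [roll, pitch, yaw] about the fixed x, y, z axes, in that order (R = Rz(yaw) Ry(pitch) Rx(roll)).
In Python, from plant import r gives the robot as it stands. The module is installed in compiled form; this text tells all that it offers.
- The arm moves only by the tool carry_out, never from a script. Its argument "plan" is a list of rows, each a list of 3 entries, a list of its own where there are three numbers: the shift along the tool's x, y, z in m, then the turn, a rotation vector about the tool's x, y, z in degrees, then the closure in counts, from 0 (fully open) to 255 (shut). In form: [[[x, y, z], [ax, ay, az], hand], ...]. A call has 1 to 12 rows; each row shifts and turns the commanded pose from where the row before left it, along the tool's axes as they then stand; what a row does not reach is not made up. A row lasts 1/12 s, in which the tool goes at most 41.7 mm and 7.16 degrees, less where a joint would pass 70% of its speed; a pose out of reach is approached as far as the arm can. A call is refused whole if a number of a shift passes 0.0417 or a number of a turn 7.16, either way. A call with a gripper value outside its range is refused whole. The fingers move at their own pace and stop on an object; "grip_force" is the grip in N (left out, the last holds). Time passes only in rows, so rows that do not move let the fingers close. It gives the time, the measured TCP pose, the force and the opening at its end, in the units of the state.
- r.get_state(): the state, without advancing time (a new reading comes with each control period).
- r.capture(name): name is "side" or "top" or "wrist"; returns the picture (400x640x3 uint8, red, green, blue); there is no depth.
- r.get_calibration(name): a dict with "K" (3x3 intrinsics, pixels), "rvec" (rotation vector, rad) and "tvec" (3), from world to camera coordinates, as OpenCV has them. Camera axes: x right, y down, z forward; pixel columns grow to the right and rows downward; lengths in m; the calibration is good to about 2 mm. A picture is of the moment at which its call begins: read the wrist's pose just before it. get_calibration takes no time and is no camera call; for the wrist camera it gives the pose at the moment of the call.
- r.close_job(): hands the job in, once; it reports no verdict.
The state is a dict: "time_s": time; "joints": joint angles; "qd": joint speeds; "joint_torque": joint torques, N m; "tcp_pos": TCP position; "eef_rot": TCP orientation; "contact_force": force on the tool from outside, world axes, zero at the start; "moment": the same for the moment, N m; "gripper_width": finger opening in m.
Only numpy, scipy, OpenCV 4.12 (cv2) and the standard library are available. Lean on these libraries where they do the work, as an engineer would, in place of code of your own. Each camera call takes 0.05 s, during which the arm holds its last target. There are 200 camera calls.

## Task

The knob of the clamp stand is stuck: break it loose with a firm twist counter-clockwise (seen from above), then turn it on until it reaches its stop, so that the pad is clear of the hole. After that lift the mounting post out of its holder tube, turn it so that its flat shank matches the oblong hole of the stand, lower it gently (do not drop it) until its flange sits flush on the stand, and let go. Leave the knob open, since the post is still to be adjusted by others, and do not disturb the yellow tip box, the bottle or the tube rack.

Things in the scene. Friction and masses are not known exactly. Their poses are not given: they have to be found in the camera images.
- knob (a joint): turn of the clamp knob: 0 = tight (the start), grows counter-clockwise seen from above, hard stop at 2.4 rad. Stuck: about 0.55 N m starts it, falling to under 0.1 N m by 0.6 rad; then it turns freely both ways and stays where left. Needs a strong grip and two or more grasps. It draws a steel pad out of the side of the hole: 8 mm into the hole at 0, clear from 2.05 rad on
- knob_grip (a point): grip point of the black knob, on its vertical axis. Disc 46 mm diameter, 8 mm high, on the stand's square grey tower (top 75 mm above bench), with an upright bar grip 48 mm long (x axis), 14 mm wide (y), 37 mm tall on it. Point is 30 mm above the tower, 15 mm below the bar's top, 22 mm above the disc. Axes turn with the knob; z up
- hole_mouth (a point): centre of the oblong hole's mouth, in the top (75 mm above bench) of the clamp stand's aluminium tower, 60 x 60 mm. Hole 25 mm along x, 15 mm along y, 3 mm chamfer, vertical, right through. The knob's axis is 120 mm away towards -y of this frame. The stand is fixed, on a grey base plate 100 x 230 mm; z up
- post_grip (a point): centre of the head of the loose upright mounting post (0.2 to 0.3 kg). Head: aluminium block 40 mm long (x axis), 20 mm wide (y), 44 mm tall (z, up), with a stud 8 mm thick and 8 mm tall on top. Directly below it a round steel flange, 40 mm diameter, 6 mm thick, its underside 28 mm below this point
- post: the same post; origin at the lower end of its steel shank, 88 mm below the head's centre, same axes. The shank below the flange is 60 mm long, 22 mm along x by 12 mm along y, its last 5 mm slimmer (18 x 8 mm). It fits the hole with its x along the hole's x, either way round
- holder_mouth (a point): centre of the mouth of the holder, a fixed grey plastic tube, 60 mm outside and 28 mm inside diameter, 75 mm high, standing on the bench. At the start the post hangs in it by its flange, turned out of line with the hole
- tipbox: yellow pipette tip box, 87 x 122 x 63 mm, origin under its centre; leave alone
- bottle: glass bottle with blue cap, 64 mm diameter, 130 mm tall, origin under its centre; leave alone
- tuberack: white tube rack, 60 x 140 x 72 mm with tubes, origin under its centre; leave alone
Things that resemble listed ones, but are neither listed nor needed, are in the scene too. Several things have the shape of the post; the one meant has the colours described above. There is more than one size of the part that bears knob; the job needs the larger.

How it is judged (in metres and radians):
On the way, in this order (a step that is already met when the one before it is completed fails the run):
1. the knob is broken loose: turned past 0.6 rad (value of joint knob above 0.6 rad), for 0.1 s.
2. the knob is turned on to its stop (past 2.15 of 2.4 rad) (value of joint knob above 2.15 rad), for 0.1 s.
3. the post is lifted clear of its holder (z of post in the frame of holder_mouth above 0.005 m), for 0.1 s.
4. the shank, turned to match, enters the hole by more than 12 mm (z of post in the frame of hole_mouth below -0.012 m and horizontal distance between post and hole_mouth below 0.006 m and angle between the x axis of post and the x axis of hole_mouth, either way round below 0.25 rad), for 0.1 s.
At the end, for the whole second after the job is handed in: The knob is open (past 2.1 rad); the post stands upright (within 0.06 rad) and at rest in the oblong hole, shank end within 5 mm of the hole's axis, shank at least 57 of 60 mm deep (flange within 3 mm of the stand), its x axis within 0.2 rad of the hole's (value of joint knob above 2.1 rad and z of post in the frame of hole_mouth below -0.057 m and horizontal distance between post and hole_mouth below 0.005 m and angle between the x axis of post and the x axis of hole_mouth, either way round below 0.2 rad and angle between post's own z axis and vertical below 0.06 rad and linear speed of post below 0.02 m/s); the robot touches nothing.
It fails at once if the post is dropped into the hole (faster than 0.4 m/s while its end is in the hole) (z of post in the frame of hole_mouth below 0 m and horizontal distance between post and hole_mouth below 0.015 m and linear speed of post above 0.4 m/s).
It fails at once if a bystander is disturbed (moved more than 20 mm) (distance of any of tipbox, bottle, tuberack from where it was at the start of the episode above 0.02 m).
It also fails if it takes over 58 s, if anything falls off the work surface, if the arm or the gripper's body presses on something with over 40 N, if the wrist force passes 120 N, or if a joint passes its speed limit or range.

## Working session

There is one attempt and no reset: what is moved stays moved. The work goes in short steps, Python scripts to look and compute and a tool call to move; the robot and the scene stay as the last step left them, time stands still between calls to the robot, and variables do not carry over. Pictures are saved under pics/ and viewed, about 8 in all and at most 12, crops included, and the job is handed in when it is done.

Besides the shell and the picture viewer there is one more tool, called after "Request:" by a JSON object that holds its "method" and its "body". carry_out: Moves the arm, as the interface text tells. Its arguments: {"type":"object","properties":{"plan":{"type":"array","items":{"type":"array"}},"grip_force":{"type":"number"}},"required":["plan"]}

```bash
mkdir -p pics
cat > h.py <<'E'
import numpy as np, cv2
from plant import r
def snap(n,f):
    im=r.capture(n); cv2.imwrite('pics/'+f,im[:,:,::-1]); return im
def ray(n,uv,c=None):
    c=c or r.get_calibration(n); R=cv2.Rodrigues(np.array(c['rvec'],float))[0]; t=np.array(c['tvec'],float).ravel()
    d=R.T@np.linalg.solve(np.array(c['K']),np.array([uv[0],uv[1],1.])); return -R.T@t,d
def onz(n,uv,z,c=None):
    o,d=ray(n,uv,c); return o+d*(z-o[2])/d[2]
def proj(n,P,c=None):
    c=c or r.get_calibration(n)
    return cv2.projectPoints(np.array(P,float).reshape(-1,3),np.array(c['rvec'],float),np.array(c['tvec'],float),np.array(c['K'],float),None)[0].reshape(-1,2)
E
python3 - <<'E'
from h import *
for n in('top','side','wrist'):
    snap(n,n+'0.png'); c=r.get_calibration(n); print(n,c['K'][0],ray(n,(320,200))[0].round(3),ray(n,(320,200))[1].round(3))
a=cv2.imread('pics/top0.png');b=cv2.imread('pics/side0.png')
cv2.imwrite('pics/a.png',cv2.resize(a,(800,500)));print(r.get_state())
E
```

```text
top [377.35530569   0.         325.70884553] [ 0.419 -0.026  0.973] [ 0.122  0.004 -0.993]
side [377.64085056   0.         325.22080275] [0.377 0.708 0.508] [ 0.173 -0.842 -0.512]
wrist [279.2675519    0.         319.24770126] [ 0.179 -0.655  0.384] [ 0.253  0.102 -0.962]
{'time_s': 0.15, 'joints': array([-5.21315287e+01,  2.05806395e+01,  6.45488923e-01, -1.43752009e-02,
       -7.01370736e+01, -1.65058254e+01]), 'qd': array([-0.03082227, -0.07871446,  0.10491633,  0.06901831, -0.04025793,
        0.03186158]), 'joint_torque': array([ 1.72473926e-05, -5.83277035e+01,  2.93292958e+01,  7.00106397e+00,
        8.85201705e-03, -8.92607613e-05]), 'tcp_pos': array([ 0.24580598, -0.62848725,  0.40395147]), 'eef_rot': array([ 1.79926912e+02, -7.56304211e-03, -1.58642242e+02]), 'contact_force': array([ 0.33128928,  0.4432938 , -0.47073527]), 'moment': array([ 0.04872306, -0.00211113, -0.00975414]), 'gripper_width': 0.08754396522322008}
```

View pics/a.png

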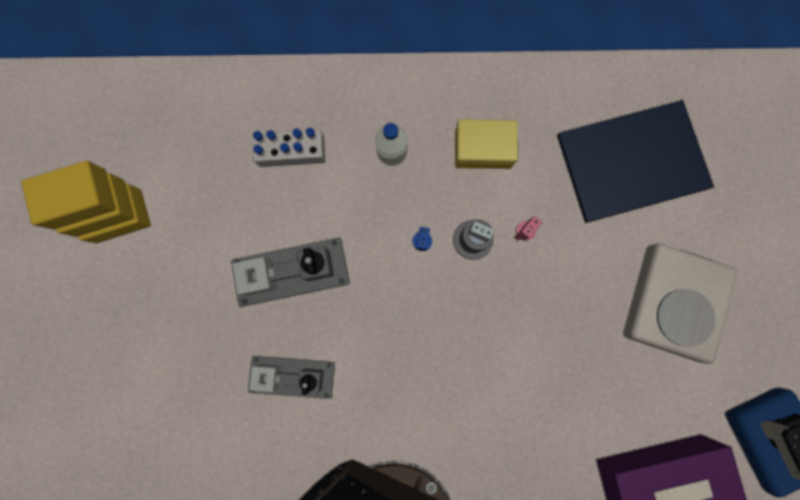

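View pics/side0.png

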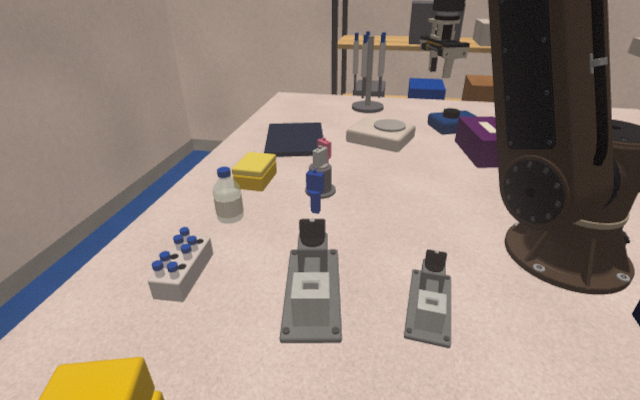

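The top view at 800 px scale shows these candidates:
- **Stands:** the larger one has its hole at (251,275) and knob at (313,262). The smaller one, at (290,378), is a decoy.
- **Posts:** the grey one is in the holder at (482,230). The blue (423,238) and pink (530,228) ones are decoys.
- **Bystanders:** the rack is at (288,146), the bottle at (391,143) and the tip box at (487,143).

I'll check the larger stand and the grey post in one close crop.

Run:
```python
import cv2,numpy as np
a=cv2.imread('pics/top0.png')
# crops: stand cols 180-285 rows 185-250 ; post cols 325-440 rows 165-215
s=cv2.resize(a[182:252,180:290],None,fx=7,fy=7,interpolation=cv2.INTER_CUBIC)[:, :770]
p=cv2.resize(a[168:212,325:437],None,fx=6.875,fy=6.875,interpolation=cv2.INTER_CUBIC)
s=s[:290+200]; w=770
out=np.vstack([s[:, :w],p[:, :w]]); print(out.shape)
out=cv2.resize(out,None,fx=.74,fy=.74); print(out.shape); cv2.imwrite('pics/b.png',out)
```

```text
(792, 770, 3)
(586, 570, 3)
```

View pics/b.png

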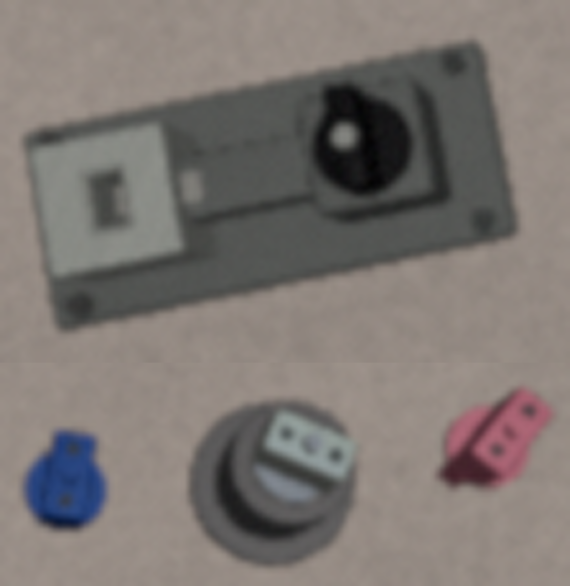

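```bash
cat > m.py <<'E'
from h import *
S=lambda p:(180+p[0]/5.18,182+p[1]/5.18)
T=lambda p:(325+p[0]/5.0875,168+(p[1]-362.6)/5.0875)
tw=np.array([onz('top',S(p),.075) for p in[(32,148),(163,122),(187,250),(52,278)]])
print('tower',tw.round(3),tw.mean(0),np.linalg.norm(np.roll(tw,-1,0)-tw,axis=1))
print('base',[onz('top',S(p),.01).round(3) for p in[(25,138),(475,42),(515,232),(65,328)]])
print('disc',onz('top',S((363,146)),.083).round(4)); print('dot',onz('top',S((345,135)),.12))
h=np.array([onz('top',T(p),.125) for p in[(278,410),(357,455),(345,491),(262,450)]]);print('head',h.round(4),h.mean(0))
print('stud',onz('top',T((312,443)),.133)); print('holder',onz('top',T((278,475)),.075))
E
python3 m.py
```

```text
tower [[0.509 0.297 0.075]
 [0.52  0.237 0.075]
 [0.461 0.225 0.075]
 [0.449 0.286 0.075]] [0.48498297 0.26133311 0.075     ] [0.06083883 0.06026919 0.06231156 0.0606688 ]
base [array([0.521, 0.324, 0.01 ]), array([0.565, 0.102, 0.01 ]), array([0.47 , 0.083, 0.01 ]), array([0.427, 0.302, 0.01 ])]
disc [0.5067 0.1435 0.083 ]
dot [0.50797675 0.1443595  0.12      ]
head [[ 0.5727 -0.1593  0.125 ]
 [ 0.5516 -0.194   0.125 ]
 [ 0.5355 -0.188   0.125 ]
 [ 0.5546 -0.1515  0.125 ]] [ 0.55359974 -0.17318262  0.125     ]
stud [ 0.55610977 -0.17261431  0.133     ]
holder [ 0.55053628 -0.16608308  0.075     ]
```

The measurements agree with the given sizes: tower sides come out at 60–62 mm and the hole-to-knob distance at 120 mm. The hole is at (0.485, 0.261), turned about 10°. The knob is at (0.507, 0.143) and the grey post at (0.553, -0.170). I'll move above the knob now.

Request:
{"method": "carry_out", "body": {"plan": [[[-0.01,0.012,0],[0,0,0],0],[[-0.02,0.024,0.001],[0,0,0],0],[[-0.026,0.031,0.004],[0,0,0],0],[[-0.026,0.031,0.004],[0,0,0],0],[[-0.026,0.031,0.004],[0,0,0],0],[[-0.026,0.031,0.004],[0,0,0],0],[[-0.026,0.031,0.004],[0,0,0],0],[[-0.026,0.031,0.004],[0,0,0],0],[[-0.026,0.031,0.004],[0,0,0],0],[[-0.026,0.031,0.004],[0,0,0],0],[[-0.026,0.031,0.004],[0,0,0],0],[[-0.026,0.031,0.004],[0,0,0],0]]}}

```text
time_s: 1.15
tcp_pos: [0.3898, -0.1989, 0.3636]
eef_rot: [-180.0, 0.0, -158.7]
contact_force: [1.8, -0.2, 0.6]
gripper_width: 0.0878
```

Request:
{"method": "carry_out", "body": {"plan": [[[-0.026,0.031,0.004],[0,0,0],0],[[-0.026,0.031,0.004],[0,0,0],0],[[-0.026,0.031,0.004],[0,0,0],0],[[-0.026,0.031,0.004],[0,0,0],0],[[-0.026,0.031,0.004],[0,0,0],0],[[-0.026,0.031,0.004],[0,0,0],0],[[-0.026,0.031,0.004],[0,0,0],0],[[-0.026,0.031,0.002],[0,0,0],0],[[-0.02,0.024,0],[0,0,0],0],[[-0.006,0.006,0],[0,0,0],0],[[0,0,0],[0,0,0],0],[[0,0,0],[0,0,0],0]]}}

```text
time_s: 2.15
tcp_pos: [0.5063, 0.1435, 0.3331]
eef_rot: [-180.0, -0.1, -158.6]
contact_force: [-0.1, -0.5, -0.4]
gripper_width: 0.0876
```

Run:
```python
from h import *
s=r.get_state();print(s['tcp_pos'],s['eef_rot'],s['joints'].round(1))
c=r.get_calibration('wrist');im=snap('wrist','w1.png')
import pickle;pickle.dump(c,open('c1.pkl','wb'))
print(proj('wrist',[[.507,.1435,.12],[.507,.1435,.083],[.485,.261,.075]],c))
```

```text
[0.50628344 0.1434809  0.33312489] [-1.79990315e+02 -7.74314340e-02 -1.58593262e+02] [  37.2   10.1  -23.8   -0.   -56.3 -105.8]
[[319.18029136 223.71231811]
 [319.21820514 208.59627027]
 [447.80290411 229.4124551 ]]
```

View pics/w1.png

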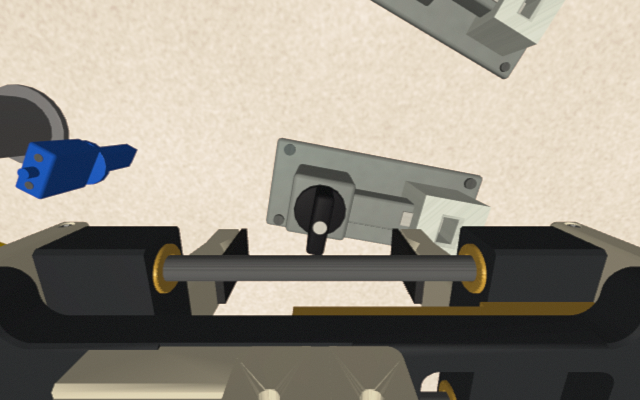

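The wrist picture shows the knob's bar upright in the image, from about (320,190) to (316,253), so it lies nearly along tool x. Its centre dot is at (319,228), and the hole is at (447,230). One enlarged crop should give me the exact angle.

Run:
```python
import cv2
a=cv2.imread('pics/w1.png')[150:270,260:500]
cv2.imwrite('pics/w1c.png',cv2.convertScaleAbs(cv2.resize(a,None,fx=3.333,fy=3.333,interpolation=cv2.INTER_CUBIC),alpha=1.0,beta=40))
```

```text
(no output)
```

View pics/w1c.png

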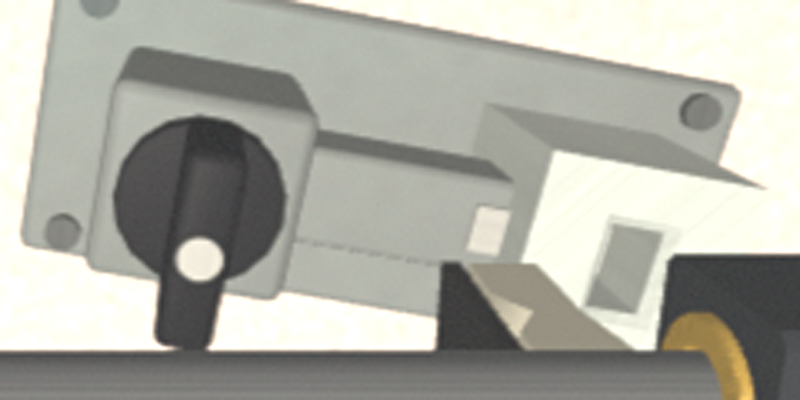

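Run:
```python
from h import *; import pickle
c=pickle.load(open('c1.pkl','rb')); Z=lambda p:(260+(p[0]+.5)/3.333-.5,150+(p[1]+.5)/3.333-.5)
f=lambda p,z:onz('wrist',Z(p),z,c)[:2]
for n,a,b,z in[('barL',(190,155),(155,345),.12),('barR',(243,160),(210,348),.12),('bar',(216,157),(183,347),.12),('tower',(550,150),(768,188),.075),('towerL',(550,150),(520,268),.075),('holeR',(660,228),(637,320),.075),('holeL',(613,217),(585,305),.075),('ktower',(120,80),(312,122),.075)]:
    A,B=f(a,z),f(b,z);d=A-B;print(n,A.round(4),B.round(4),np.degrees(np.arctan2(d[1],d[0])).round(1),np.linalg.norm(d).round(4),((A+B)/2).round(4))
print('dot',f((199,260),.123),'disc',f((200,200),.083)); print('hole',np.mean([f(p,.075) for p in[(660,228),(637,320),(613,217),(585,305)]],0))
```

```text
barL [0.4881 0.1341] [0.5328 0.143 ] -168.8 0.0455 [0.5104 0.1386]
barR [0.485  0.1452] [0.5289 0.1549] -167.5 0.045 [0.5069 0.15  ]
bar [0.4865 0.1395] [0.5309 0.1491] -167.8 0.0455 [0.5087 0.1443]
tower [0.4634 0.2263] [0.4515 0.2854] -78.6 0.0603 [0.4574 0.2558]
towerL [0.4634 0.2263] [0.4963 0.234 ] -166.9 0.0338 [0.4798 0.2301]
holeR [0.472 0.264] [0.4983 0.2713] -164.5 0.0273 [0.4852 0.2677]
holeL [0.4739 0.2507] [0.4996 0.2557] -169.0 0.0262 [0.4867 0.2532]
ktower [0.4873 0.1139] [0.4794 0.1647] -81.1 0.0514 [0.4834 0.1393]
dot [0.50874899 0.1443261 ] disc [0.5077563  0.14420357]
hole [0.48594381 0.2604309 ]
```

The bar's yaw is 12° (-168°), the knob axis is at (0.508, 0.144), the hole is at (0.4855, 0.2605), and the stand's yaw is about 11.5°. I'll descend onto the bar and grip it.

Request:
{"method": "carry_out", "body": {"plan": [[[-0.002,0,0.008],[0,0,5],0],[[0,0,0.012],[0,0,4.8],0],[[0,0,0.015],[0,0,0],0],[[0,0,0.015],[0,0,0],0],[[0,0,0.012],[0,0,0],0],[[0,0,0.006],[0,0,0],0],[[0,0,0],[0,0,0],255],[[0,0,0],[0,0,0],255],[[0,0,0],[0,0,0],255],[[0,0,0],[0,0,0],255],[[0,0,0],[0,0,0],255],[[0,0,0],[0,0,0],255]], "grip_force": 60}}

```text
time_s: 3.2
tcp_pos: [0.5085, 0.1442, 0.2662]
eef_rot: [180.0, 0.1, -168.4]
contact_force: [-0.0, 0.4, 0.6]
gripper_width: 0.0532
```

Request:
{"method": "carry_out", "body": {"plan": [[[0,0,0],[0,0,0],255],[[0,0,0],[0,0,0],255],[[0,0,0],[0,0,0],255],[[0,0,0],[0,0,0],255],[[0,0,0],[0,0,0],255],[[0,0,0],[0,0,0],255],[[0,0,0],[0,0,0],255],[[0,0,0],[0,0,0],255],[[0,0,0],[0,0,0],255]]}}

```text
time_s: 3.95
tcp_pos: [0.5083, 0.1444, 0.2657]
eef_rot: [180.0, 0.0, -168.4]
contact_force: [-3.4, 4.8, 0.8]
gripper_width: 0.0136
```

Request:
{"method": "carry_out", "body": {"plan": [[[0,0,0],[0,0,-2],255],[[0,0,0],[0,0,-3],255],[[0,0,0],[0,0,-4],255],[[0,0,0],[0,0,-4],255],[[0,0,0],[0,0,-5],255],[[0,0,0],[0,0,-5],255],[[0,0,0],[0,0,-5],255],[[0,0,0],[0,0,-5],255],[[0,0,0],[0,0,-5],255],[[0,0,0],[0,0,-5],255],[[0,0,0],[0,0,-2],255],[[0,0,0],[0,0,0],255]]}}

```text
time_s: 4.95
tcp_pos: [0.5086, 0.144, 0.2656]
eef_rot: [-180.0, -0.0, -123.3]
contact_force: [0.6, 1.1, 0.1]
gripper_width: 0.0137
```

Run:
```python
from h import *
s=r.get_state();print(s['joints'].round(1),s['moment'],s['eef_rot'])
```

```text
[ 37.1  14.7 -28.2   0.  -47.2 -70.5] [ 0.33859534 -0.16765426  0.12591274] [-1.79978476e+02 -1.89386493e-03 -1.23339482e+02]
```

Request:
{"method": "carry_out", "body": {"plan": [[[0,0,0],[0,0,-3],255],[[0,0,0],[0,0,-5],255],[[0,0,0],[0,0,-6],255],[[0,0,0],[0,0,-6],255],[[0,0,0],[0,0,-6],255],[[0,0,0],[0,0,-6],255],[[0,0,0],[0,0,-6],255],[[0,0,0],[0,0,-6],255],[[0,0,0],[0,0,-6],255],[[0,0,0],[0,0,-5],255],[[0,0,0],[0,0,-3],255],[[0,0,0],[0,0,0],255]]}}

```text
time_s: 5.95
tcp_pos: [0.5093, 0.144, 0.2657]
eef_rot: [-179.9, -0.0, -65.3]
contact_force: [6.0, -2.1, -5.0]
gripper_width: 0.0138
```

Request:
{"method": "carry_out", "body": {"plan": [[[0,0,0],[0,0,-3],255],[[0,0,0],[0,0,-5],255],[[0,0,0],[0,0,-6],255],[[0,0,0],[0,0,-6],255],[[0,0,0],[0,0,-5],255],[[0,0,0],[0,0,-4],255],[[0,0,0],[0,0,-2],255],[[0,0,0],[0,0,-1],255],[[0,0,0],[0,0,0],255],[[0,0,0],[0,0,0],255]]}}

```text
time_s: 6.78
tcp_pos: [0.5096, 0.1442, 0.2657]
eef_rot: [-179.9, -0.1, -33.5]
contact_force: [6.1, 0.0, -6.6]
gripper_width: 0.0141
```

Run:
```python
from h import *
s=r.get_state();print(s['joints'].round(1),s['moment'],s['eef_rot'],s['gripper_width'])
```

```text
[ 37.1  14.7 -28.1   0.1 -47.   19.4] [-0.32473581 -2.53814716  0.01421098] [-1.79900868e+02 -1.07351829e-01 -3.35157428e+01] 0.01412463192397404
```

Request:
{"method": "carry_out", "body": {"plan": [[[0,0,0],[0,0,0],0],[[0,0,0],[0,0,0],0],[[0,0,0],[0,0,0],0],[[0,0,0],[0,0,0],0],[[0,0,-0.01],[0,0,0],0],[[0,0,-0.02],[0,0,0],0],[[0,0,-0.03],[0,0,0],0],[[0,0,-0.03],[0,0,0],0],[[0,0,-0.02],[0,0,0],0],[[0,0,0],[0,0,0],0]]}}

```text
time_s: 7.62
tcp_pos: [0.5094, 0.1445, 0.3815]
eef_rot: [-179.6, -0.2, -33.4]
contact_force: [0.5, 0.3, 0.5]
gripper_width: 0.0748
```

Run:
```python
from h import *
s=r.get_state();print(s['tcp_pos'],s['eef_rot'])
c=r.get_calibration('wrist');im=snap('wrist','w2.png')
import pickle;pickle.dump(c,open('c2.pkl','wb'))
print(proj('wrist',[[.508,.144,.12],[.4855,.2605,.075]],c))
```

```text
[0.50940491 0.14449487 0.38147422] [-179.58759212   -0.24348853  -33.40196524]
[[322.57549939 206.14719292]
 [247.72642347 264.08580302]]
```

View pics/w2.png

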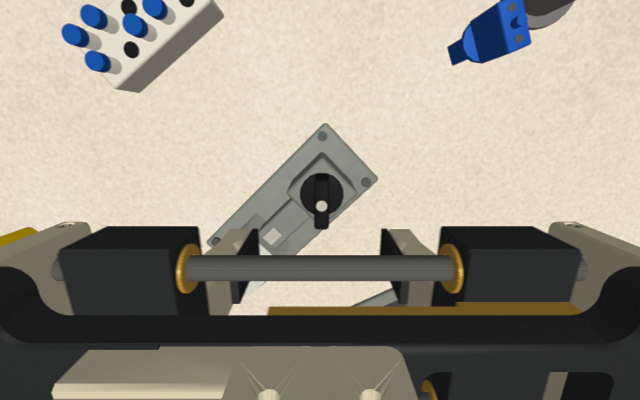

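The picture shows the bar still in line with the tool, dot at (321,206), so the knob turned about 134.6° (2.35 rad). I'll move above the grey post now.

Request:
{"method": "carry_out", "body": {"plan": [[[0.012,0.014,0],[0,0,4],0],[[0.023,0.027,0],[0,0,0],0],[[0.0262,0.0255,0],[0,0,0],0],[[0.0262,0.0255,0],[0,0,0],0],[[0.0262,0.0255,0],[0,0,0],0],[[0.0262,0.0255,0],[0,0,0],0],[[0.0262,0.0255,0],[0,0,0],0],[[0.0262,0.0255,0],[0,0,0],0],[[0.018,0.018,0],[0,0,0],0],[[0.014,0.012,0],[0,0,0],0],[[0,0,0],[0,0,7],0],[[0,0,0],[0,0,7],0]]}}

```text
time_s: 8.67
tcp_pos: [0.5511, -0.1713, 0.3747]
eef_rot: [179.9, 0.1, -51.9]
contact_force: [0.2, 1.8, 0.6]
gripper_width: 0.0877
```

Request:
{"method": "carry_out", "body": {"plan": [[[0,0,0],[0,0,7],0],[[0,0,0],[0,0,7],0],[[0,0,0],[0,0,7],0],[[0,0,0],[0,0,7],0],[[0,0,0],[0,0,7],0],[[0,0,0],[0,0,7],0],[[0,0,0],[0,0,7],0],[[0,0,0],[0,0,7],0],[[0,0,0],[0,0,7],0],[[0,0,0],[0,0,5.6],0],[[0,0,0],[0,0,0],0]]}}

```text
time_s: 9.58
tcp_pos: [0.5512, -0.1699, 0.3751]
eef_rot: [179.9, -0.0, -120.3]
contact_force: [0.5, 0.2, -0.6]
gripper_width: 0.0878
```

Run:
```python
from h import *
s=r.get_state();print(s['tcp_pos'],s['eef_rot'],s['joints'].round(1))
c=r.get_calibration('wrist');im=snap('wrist','w3.png')
import pickle;pickle.dump(c,open('c3.pkl','wb'))
print(proj('wrist',[[.554,-.173,.125],[.5505,-.166,.075]],c))
a=im[100:280,200:440,::-1]
cv2.imwrite('pics/w3c.png',cv2.resize(a,None,fx=3.333,fy=3.333,interpolation=cv2.INTER_CUBIC))
```

```text
[ 0.55115704 -0.16988041  0.37507666] [ 1.79920672e+02 -3.26243297e-02 -1.20307342e+02] [  2.3  12.6 -14.4  -0.  -63.  -32.6]
[[314.42642275 206.42396687]
 [321.47321111 196.20031515]]
```

View pics/w3c.png

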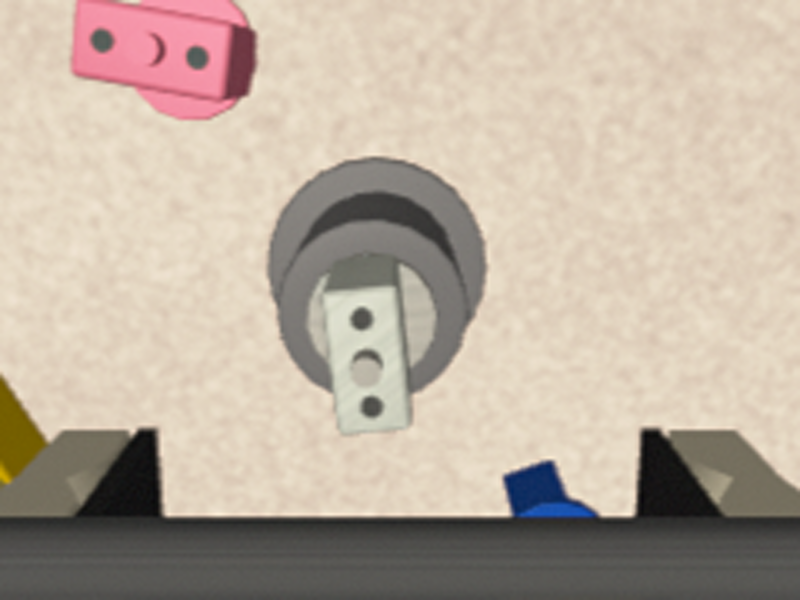

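Run:
```python
from h import *; import pickle
c=pickle.load(open('c3.pkl','rb')); Z=lambda p:(200+(p[0]+.5)/3.333-.5,100+(p[1]+.5)/3.333-.5)
f=lambda p,z:onz('wrist',Z(p),z,c)[:2]
C=np.array([f(p,.125) for p in[(324,293),(397,287),(411,425),(340,434)]])
print(C.round(4),C.mean(0)); print(np.linalg.norm(np.roll(C,-1,0)-C,axis=1))
for a,b in((C[0],C[3]),(C[1],C[2])): d=a-b;print(np.degrees(np.arctan2(d[1],d[0])))
d=f((361,318),.125)-f((372,407),.125);print('holes',np.degrees(np.arctan2(d[1],d[0])),f((366.5,362.5),.125))
print('tube',f((374,307),.075),'flange',f((371,315),.081),'stud top',f((366,368),.133))
```

```text
[[ 0.5583 -0.1949]
 [ 0.5416 -0.1869]
 [ 0.5572 -0.1528]
 [ 0.5747 -0.1601]] [ 0.55796364 -0.17364256]
[0.01860234 0.03754685 0.01897154 0.03849805]
-115.20756127052535
-114.67318914191986
holes -114.09615530704761 [ 0.55850439 -0.17355502]
tube [ 0.55669175 -0.1751321 ] flange [ 0.55786932 -0.17465788] stud top [ 0.55784138 -0.17441746]
```

The post centre is at (0.558, -0.174) with yaw -114.6°; the flange and stud agree within 1 mm. I'll descend and grip.

Request:
{"method": "carry_out", "body": {"plan": [[[0,-0.008,0.01],[0,0,-5.7],0],[[0,0,0.02],[0,0,0],0],[[0,0,0.025],[0,0,0],0],[[0,0,0.025],[0,0,0],0],[[0,0,0.02],[0,0,0],0],[[0,0,0.01],[0,0,0],0],[[0,0,0],[0,0,0],255],[[0,0,0],[0,0,0],255],[[0,0,0],[0,0,0],255],[[0,0,0],[0,0,0],255],[[0,0,0],[0,0,0],255],[[0,0,0],[0,0,0],255]], "grip_force": 40}}

```text
time_s: 10.63
tcp_pos: [0.5587, -0.1739, 0.2666]
eef_rot: [-179.9, 0.0, -114.3]
contact_force: [0.3, 0.2, 0.0]
gripper_width: 0.0536
```

Request:
{"method": "carry_out", "body": {"plan": [[[0,0,0],[0,0,0],255],[[0,0,0],[0,0,0],255],[[0,0,0],[0,0,0],255],[[0,0,0],[0,0,0],255],[[0,0,0],[0,0,0],255],[[0,0,0],[0,0,0],255],[[0,0,0],[0,0,0],255]]}}

```text
time_s: 11.22
tcp_pos: [0.5584, -0.1739, 0.2656]
eef_rot: [180.0, -0.0, -114.3]
contact_force: [-0.1, 0.8, -0.6]
gripper_width: 0.0197
```

Request:
{"method": "carry_out", "body": {"plan": [[[0,0,-0.008],[0,0,0],255],[[0,0,-0.012],[0,0,0],255],[[0,0,-0.015],[0,0,0],255],[[0,0,-0.02],[0,0,0],255],[[0,0,-0.02],[0,0,0],255],[[0,0,-0.02],[0,0,5],255],[[0,0,-0.02],[0,0,7],255],[[0,0,-0.015],[0,0,7],255],[[0,0,0],[0,0,7],255],[[0,0,0],[0,0,7],255],[[0,0,0],[0,0,7],255],[[0,0,0],[0,0,7],255]]}}

```text
time_s: 12.22
tcp_pos: [0.5581, -0.1739, 0.396]
eef_rot: [180.0, -0.0, -161.7]
contact_force: [-0.7, -0.9, -2.3]
gripper_width: 0.0197
```

Request:
{"method": "carry_out", "body": {"plan": [[[0,0,0],[0,0,5],255],[[0,0,0],[0,0,2],255],[[0,0.015,0],[0,0,0],255],[[0,0.03,0],[0,0,0],255],[[-0.002,0.035,0],[0,0,0],255],[[-0.002,0.035,0],[0,0,0],255],[[-0.002,0.035,0],[0,0,0],255],[[-0.002,0.035,0],[0,0,0],255],[[-0.002,0.035,0],[0,0,0],255],[[-0.002,0.035,0],[0,0,0],255],[[-0.002,0.035,0],[0,0,0],255],[[-0.001,0.035,0],[0,0,0],255]]}}

```text
time_s: 13.22
tcp_pos: [0.5067, 0.1489, 0.3961]
eef_rot: [180.0, 0.0, -168.3]
contact_force: [0.1, -0.1, -2.0]
gripper_width: 0.0198
```

Request:
{"method": "carry_out", "body": {"plan": [[[0,0.035,0],[0,0,0],255],[[0,0.035,0],[0,0,0],255],[[0,0.03,0],[0,0,0],255],[[0,0.015,0],[0,0,0],255],[[0,0,0],[0,0,0],255],[[0,0,0],[0,0,0],255]]}}

```text
time_s: 13.72
tcp_pos: [0.4839, 0.2606, 0.3956]
eef_rot: [-180.0, -0.0, -168.2]
contact_force: [0.1, -0.9, -2.0]
gripper_width: 0.0195
```

Run:
```python
from h import *
s=r.get_state();print(s['tcp_pos'],s['eef_rot'],s['joints'].round(1),s['gripper_width'])
c=r.get_calibration('wrist');im=snap('wrist','w4.png');snap('side','s4.png');snap('top','t4.png')
import pickle;pickle.dump(c,open('c4.pkl','wb'))
print(proj('wrist',[[.4855,.2605,.075],[.508,.144,.12]],c))
cv2.imwrite('pics/w4c.png',cv2.resize(im[100:280,200:440,::-1],None,fx=3.333,fy=3.333,interpolation=cv2.INTER_CUBIC))
```

```text
[0.48386458 0.26056112 0.39561377] [-1.79980679e+02 -3.66126466e-02 -1.68248584e+02] [  48.7    9.1  -16.    -0.   -64.9 -127. ] 0.0194684611432513
[[319.17969194 190.02559473]
 [194.4936672  199.47884112]]
```

View pics/w4c.png

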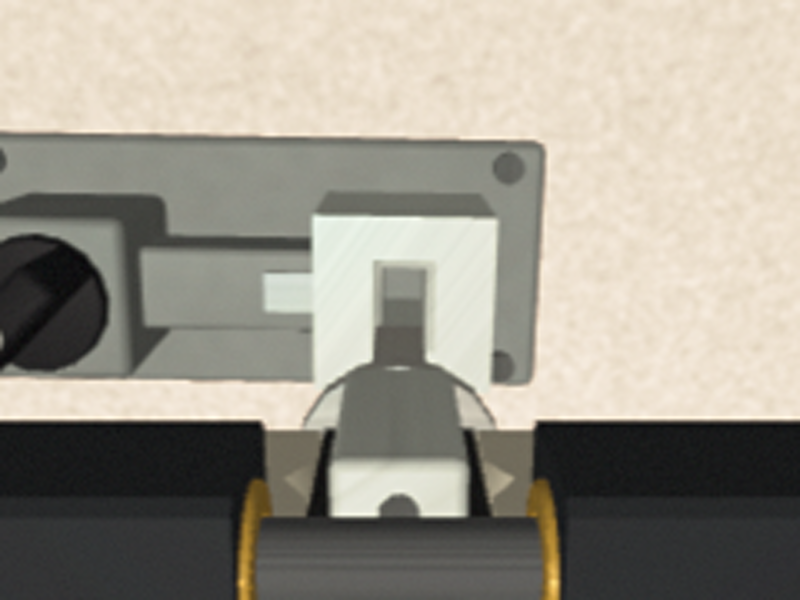

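The crop shows the hole squarely below: chamfer corners at (374,261) and (436,261), tower far edge from (313,216) to (497,217). The shank is in front of it around (401,345). I'll put numbers on the alignment.

```bash
python3 - <<'E'
from h import *; import pickle
c=pickle.load(open('c4.pkl','rb')); Z=lambda p:(200+(p[0]+.5)/3.333-.5,100+(p[1]+.5)/3.333-.5)
W=lambda P:[(round(float((u-200+.5)*3.333-.5)),round(float((v-100+.5)*3.333-.5))) for u,v in proj('wrist',P,c)]
f=lambda p,z:onz('wrist',Z(p),z,c)[:2]
s=r.get_state();t=s['tcp_pos'];y=np.radians(s['eef_rot'][2]);X=np.array([np.cos(y),np.sin(y)]);Y=np.array([np.sin(y),-np.cos(y)])
tl=lambda p:(np.array([(p-t[:2])@X,(p-t[:2])@Y])*1000).round(1)
a,b=f((313,216),.075),f((497,217),.075);d=b-a;print('edge',tl(a),tl(b),np.linalg.norm(d),'ang rel to toolY',np.degrees(np.arctan2(d@X,d@Y)))
m=(a+b)/2;print('tower centre by edge', tl(m)-[30,0])
for p in[(374,261),(436,261)]: print('hole chamfer corner tool mm',tl(f(p,.075)))
zg=t[2]-.159-.0025; zend=zg-.088
print('predicted: head top +x corners',W([[*(t[:2]+X*.02+Y*q),zg+.022] for q in(-.01,.01)]))
print('shank end slim',W([[*(t[:2]+X*.009+Y*q),zend] for q in(-.004,.004)]),'shank at step',W([[*(t[:2]+X*.011+Y*q),zend+.005] for q in(-.006,.006)]))
print('stud',W([[*t[:2],zg+.03]]), 'flange +x',W([[*(t[:2]+X*.02),zg-.022],[*(t[:2]-Y*.02),zg-.022],[*(t[:2]+Y*.02),zg-.022]]))
k=f((40,300),.083);print('disc',k)
E
python3 - <<'E'
import cv2,numpy as np
a=cv2.imread('pics/s4.png')[130:330,200:400];cv2.imwrite('pics/s4c.png',cv2.resize(a,(600,600),interpolation=cv2.INTER_CUBIC))
E
```

```text
edge [ 26.9 -26.7] [26.7 33. ] 0.05970135705451275 ang rel to toolY -0.1573642398783636
tower centre by edge [-3.2  3.2]
hole chamfer corner tool mm [12.1 -6.9]
hole chamfer corner tool mm [12.2 13.4]
predicted: head top +x corners [(317, 461), (461, 461)]
shank end slim [(378, 328), (409, 328)] shank at step [(370, 325), (418, 325)]
stud [(389, 621)] flange +x [(392, 365), (286, 465), (497, 466)]
disc [0.50685988 0.14644192]
```

View pics/s4c.png

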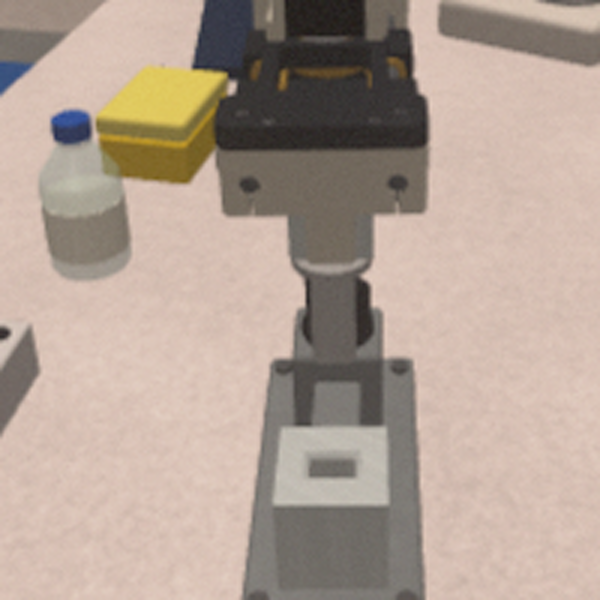

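Yaw matches within 0.2°. After taking out the camera bias seen on the held post, the hole is offset by tool x -2.7 mm, y +1.3 mm. I'll correct that, descend to just above the mouth, then lower slowly.

Request:
{"method": "carry_out", "body": {"plan": [[[-0.0027,0.0013,0],[0,0,0],255],[[0,0,0.008],[0,0,0],255],[[0,0,0.012],[0,0,0],255],[[0,0,0.012],[0,0,0],255],[[0,0,0.012],[0,0,0],255],[[0,0,0.012],[0,0,0],255],[[0,0,0.007],[0,0,0],255],[[0,0,0.004],[0,0,0],255],[[0,0,0.004],[0,0,0],255],[[0,0,0.004],[0,0,0],255],[[0,0,0.003],[0,0,0],255],[[0,0,0],[0,0,0],255]]}}

```text
time_s: 14.87
tcp_pos: [0.4865, 0.2617, 0.3173]
eef_rot: [-180.0, -0.0, -168.3]
contact_force: [0.1, 0.0, -2.0]
gripper_width: 0.0196
```

The shank end is 8 mm in with no contact force. Continuing slowly.

Request:
{"method": "carry_out", "body": {"plan": [[[0,0,0.003],[0,0,0],255],[[0,0,0.003],[0,0,0],255],[[0,0,0.003],[0,0,0],255],[[0,0,0.003],[0,0,0],255],[[0,0,0],[0,0,0],255]]}}

```text
time_s: 15.28
tcp_pos: [0.4864, 0.2617, 0.305]
eef_rot: [-180.0, -0.1, -168.3]
contact_force: [-0.7, 1.0, -1.6]
gripper_width: 0.0195
```

Request:
{"method": "carry_out", "body": {"plan": [[[0,0,0.004],[0,0,0],255],[[0,0,0.005],[0,0,0],255],[[0,0,0.005],[0,0,0],255],[[0,0,0.005],[0,0,0],255],[[0,0,0.005],[0,0,0],255],[[0,0,0.004],[0,0,0],255],[[0,0,0.003],[0,0,0],255],[[0,0,0.002],[0,0,0],255],[[0,0,0.002],[0,0,0],255],[[0,0,0],[0,0,0],255]]}}

```text
time_s: 16.12
tcp_pos: [0.4866, 0.2618, 0.2703]
eef_rot: [-180.0, -0.0, -168.3]
contact_force: [-0.3, -0.0, -2.3]
gripper_width: 0.0197
```

No contact and 4.7 mm to go. Lowering to the seat.

Request:
{"method": "carry_out", "body": {"plan": [[[0,0,0.001],[0,0,0],255],[[0,0,0.001],[0,0,0],255],[[0,0,0.001],[0,0,0],255],[[0,0,0.001],[0,0,0],255],[[0,0,0.0007],[0,0,0],255],[[0,0,0],[0,0,0],255]]}}

```text
time_s: 16.62
tcp_pos: [0.4866, 0.2618, 0.2658]
eef_rot: [-180.0, -0.0, -168.3]
contact_force: [-1.0, 0.4, -1.7]
gripper_width: 0.0199
```

Request:
{"method": "carry_out", "body": {"plan": [[[0,0,0.0005],[0,0,0],255],[[0,0,0.0005],[0,0,0],255],[[0,0,0],[0,0,0],255]]}}

```text
time_s: 16.87
tcp_pos: [0.4866, 0.2618, 0.2656]
eef_rot: [180.0, 0.0, -168.3]
contact_force: [-2.9, -0.9, 3.2]
gripper_width: 0.0198
```

The vertical force changed sign at exactly the expected height of 0.2656, so the flange is seated. Releasing and raising the gripper.

Request:
{"method": "carry_out", "body": {"plan": [[[0,0,0],[0,0,0],0],[[0,0,0],[0,0,0],0],[[0,0,0],[0,0,0],0],[[0,0,0],[0,0,0],0],[[0,0,0],[0,0,0],0],[[0,0,-0.01],[0,0,0],0],[[0,0,-0.02],[0,0,0],0],[[0,0,-0.03],[0,0,0],0],[[0,0,-0.03],[0,0,0],0],[[0,0,-0.03],[0,0,0],0],[[0,0,-0.015],[0,0,0],0],[[0,0,0],[0,0,0],0]]}}

```text
time_s: 17.87
tcp_pos: [0.4873, 0.2622, 0.4052]
eef_rot: [179.8, 0.4, -168.3]
contact_force: [0.3, 1.1, 0.8]
gripper_width: 0.087
```

Run:
```python
from h import *
s=r.get_state();print(s['tcp_pos'],s['contact_force'],s['gripper_width'])
w=snap('wrist','w5.png')[100:260,160:400,::-1];a=snap('side','s5.png')[150:350,240:400,::-1]
cv2.imwrite('pics/f.png',np.hstack([cv2.resize(w,(480,320)),cv2.resize(a,(256,320))]))
```

```text
[0.48730578 0.26219838 0.40522176] [0.31469506 1.09662987 0.83748584] 0.0870218970256028
```

View pics/f.png

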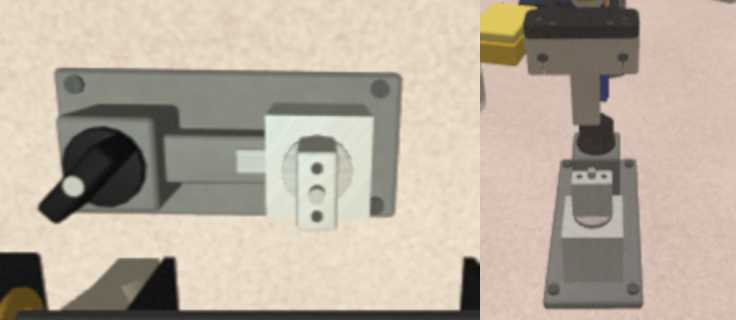

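The post stands upright with its flange flush on the tower, at (317,190) in the left half. The knob is still turned open, and the gripper is clear. Handing the job in.

```bash
python3 -c "
from plant import r
print(r.close_job())"
```

```text
the job is handed in; nothing more can be done
None
```

The post is in the oblong hole of the larger stand with its flange flush, the knob is open, and the job is handed in at about 18 s of the 58 s allowed. No verdict was reported.

- **Knob:** I broke it loose and turned it counter-clockwise about 135° (2.35 of 2.4 rad) at 60 N. This took a single grasp, although the task said two or more. The bar stayed in line with the jaws, and the picture after release confirmed the angle, which is past the 2.15 rad needed. I did not press it hard against its stop.
- **Post:** I lifted the grey post, turned it about 54° and lowered it slowly. It met no noticeable force until the flange touched at the expected height (TCP 0.2656 m). I then let go and raised the gripper clear.
- **Last checks:** The final picture shows the post upright, aligned and flush, with the knob still open. The gripper was at 0.405 m with almost no force on it. The rack, bottle and tip box were never approached, but I did not measure their positions again at the end.
- **Disagreement:** The wrist camera read about 1.5–2 mm off sideways compared with the held post. I corrected for this before inserting.

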